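# Stand the specimen frame on its prop leg

### The arm

A 7-joint arm with a two-finger parallel gripper is mounted at the origin on a cart in front of the work surface, level with it; the furniture and walls round the work are solid. World frame = base frame: x ahead of the robot, y to its left, z up, the work surface at z = 0. Lengths are in m, angles in rad, forces in N, time in s.
With the tool pointing down it reaches from about 0.4 to 0.875 m from the base axis. Payload 6.5 kg.
Tool frame: the origin (TCP) lies on the centre line of the jaws, within the pads' length; the fingertips stand 8 mm ahead of it and the grasp point (between the pads) lies 11 mm behind it; z points along the fingers, y is the line along which they close (so a half turn about z gives the same grasp; the last joint's range is limited). The gripper opens to 85 mm and grips with 20 to 120 N. Pads are 22 mm wide; open, the fingers measure 114 mm over their backs; the gripper's body (76 mm by 85 mm) begins 54 mm behind the grasp point. The pads swing forward as they close: fully open they stand 13 mm farther back than shut.
Start: joints at [-1.305, 0.536, -0.004, 1.538, 0.003, 1.067, -0.071], TCP at [0.212, 0.615, 0.239] pointing down, gripper open.
Joint ranges: [-2.7, 2.7], [-0.37, 2.16], [-1.27, 1.26], [0.24, 2.4], [-1.31, 4.45], [0.19, 1.91], [-2.76, 2.76]. Speed limits (rad/s): [2.39, 2.39, 3.14, 3.14, 3.14, 3.14, 3.14].

### API

Orientations are given as a unit quaternion [w, x, y, z].
In Python, from station import r gives the robot as it stands.
- The arm moves only by the tool play_rows, never from a script. Its argument "series" is a list of rows, each a list of 3 entries, a list of its own where there are three numbers: the turn, a rotation vector about the tool's x, y, z normalised to -1 to 1, where 1 is 45 degrees, then the shift along the tool's x, y, z normalised to -1 to 1, where 1 is 250 mm, then the opening, from -1 (shut) to 1 (fully open). In form: [[[ax, ay, az], [tx, ty, tz], hand], ...]. A call has 1 to 5 rows; each row shifts and turns the commanded pose from where the row before left it, along the tool's axes as they then stand; what a row does not reach is not made up. A row lasts 1/8 s, in which the tool goes at most 62.5 mm and 10.7 degrees, less where a joint would pass 70% of its speed; a pose out of reach is approached as far as the arm can. A call with a number of a shift or a turn outside -1 to 1 is refused whole. A call with a gripper value outside its range is refused whole. The fingers move at their own pace and stop on an object; the grip force is fixed at half the most. Time passes only in rows, so rows that do not move let the fingers close. It gives the time, the measured TCP pose, the force, the opening and the grip force at its end, in the units of the state.
- r.get_state(): the state, without advancing time (a new reading comes with each control period).
- r.get_image(name): name is "scene" or "side" or "wrist"; returns a dict with "color" (400x640x3 uint8, red, green, blue), "fov_y" (degrees; the focal length in pixels is half the picture's height over the tangent of half this angle, whatever the lens; pixels are square), "cx", "cy" (the principal point, pixels), "extrinsics" (4x4, takes a point from world to camera coordinates); the wrist camera has in their place "hand_eye" (4x4, takes a point from camera to tool coordinates, whose origin is the TCP and whose axes are the flange's). Camera axes: x right, y down, z forward; pixel columns grow to the right and rows downward; lengths in m; the calibration is good to about 2 mm. A picture is of the moment at which its call begins: read the wrist's pose just before it. There is no depth.
- r.close_job(): hands the job in; it is judged then, once.
Trained networks look in the newest picture that a camera, given by its name, has taken for a name from the list of things; names that differ only in an ending like _2 or _b are one class to them, and where a whole thing is asked for, a point or a joint stands for the part that bears it (a point fixed in the world has none). Each returns a list of dicts, best first, with "p" (0 to 1); they miss things now and then, are a little off and sometimes report something else, mostly with a low value. They report only what shows in the picture. A call takes as long as a camera call.
- r.boxes_of(thing, camera): "xyz" ([x, y, z] in m, in world coordinates, good to about 4 mm: the middle of the surface that is visible of it).
- r.spot_point(thing, camera): "xyz" ([x, y, z] in m, in world coordinates, good to about 4 mm: a listed point, or the origin of a listed thing).
The state is a dict: "time_s": time; "joint_positions": joint angles; "joint_vel": joint speeds; "tau": joint torques, N m; "tool_pos": TCP position; "ee_rot": TCP orientation; "force": force on the tool from outside, world axes, zero at the start; "torque": the same for the moment, N m; "gripper_width": finger opening in m; "gripper_force": force on a finger pad.
Only numpy, scipy, OpenCV 4.12 (cv2) and the standard library are available. Lean on these libraries where they do the work, as an engineer would, in place of code of your own. Each camera call takes 0.05 s, during which the arm holds its last target. There are 200 camera calls.

### The job

The larger specimen frame leans in the wooden rack with its prop leg folded against its back. Swing the leg fully out until it meets its stop, then lift the frame out of the rack and stand it on the free bench, leaning back on its leg by itself. Do not drop the frame or knock it over, and leave the other things on the bench where they are.

Things in the scene. Friction and masses are not known exactly. Their poses are not given: they have to be found in the camera images.
- frame: Larger dark wooden glazed specimen frame, loose, 0.6 to 0.85 kg: panel 150 mm wide, 210 tall, 16 thick. Origin: middle of its underside; x points out of its back, -x out of its glazed face, y along its width, z up the panel. It starts in the rack leaning 25 degrees towards its face, back looking up. Standing on its fully opened leg it leans 21 degrees towards its back.
- frame_top (a point): Middle of the frame's top edge (frame x = 0, y = 0, z = 210 mm). The top 35 mm of the frame are free on face and back for a grasp across its 16 mm thickness; below that are the leg's hinge on the back and, up to 130 mm from the underside, the rack's rests on the face.
- leg (a joint): Prop leg on the frame's back, rad: 0 folded flat, 0.489 out against its stop. Hinge axis along the frame's y at x = 14, z = 160 mm of the frame. It swings to +x, is stiff by friction (about 1 N at the foot) and stays where left. A 24 x 8 mm strut, at its end a round foot bar 12 mm thick, 216 long, along y, centre 142 mm from the hinge.
- foot_a (a point): End of the foot bar at the frame's -y side (the end nearer the robot), on the bar's centre line. Both ends project 33 mm past the frame's sides, clear of the rack, and can be pushed from the face side. At the stop a push of more than about 4 N lifts this side of the frame in its rack.
- foot_b (a point): Other end of the foot bar, at the frame's +y side (the end away from the robot), on the bar's centre line.
- corner_a (a point): Lower back corner of the frame at its -y side (frame x = 8, y = -75, z = 0 mm).
- corner_b (a point): Lower back corner of the frame at its +y side (frame x = 8, y = 75, z = 0 mm).
- rack: Light wooden frame rack, fixed, 200 x 124 mm. Origin: centre of its underside; x the way the frames' backs look, y along its two sloping slots. The big frame is in the +x slot, underside 36 mm above the bench, behind it a lip 9 mm high; it comes out upwards along its slope. A small frame (100 x 130 x 14 mm, fixed) in the other slot, 80 mm towards -x, stays.
- microscope: Small stereo microscope, fixed, 163 x 125 mm base, 255 mm tall. Origin: centre of its underside. The free bench lies between it and the rack, from the bench's straight front edge at x = 0.38 m back to the loupe and the slide rack.
- eraser: Vinyl eraser in a card sleeve, loose bystander, 21 x 45 x 13 mm, near the front edge. Origin: centre of its underside.
- tweezers: Steel tweezers lying flat, loose bystander, 124 mm long along its y, 15 mm wide, 9 mm high, right of the free bench. Origin: centre of its underside.
- loupe: Closed folding loupe, loose bystander, 50 x 28 x 16 mm. Origin: centre of its underside.
- slide_rack: Beech rack of glass slides, loose bystander, 50 x 130 x 18 mm, long along its y, at the back. Origin: centre of its underside.

How it is judged:
By the outcome, as a careful person would: the job done as asked, in the order asked, and still so for the second after the job is handed in, with the robot touching nothing.
It also fails if it takes over 58 s, if anything falls off the work surface, if the arm or the gripper's body presses on something with over 40 N, if the wrist force passes 120 N, or if a joint passes its speed limit or range.

## Working session

There is one attempt and no reset: what is moved stays moved. The work goes in short steps, Python scripts to look and compute and a tool call to move; the robot and the scene stay as the last step left them, time stands still between calls to the robot, and variables do not carry over. Pictures are saved under pics/ and viewed, at most 10 in all, crops included, and the job is handed in when it is done.

Besides the shell and the picture viewer there is one more tool, called as a command line: name --argument value ..., lists and objects as JSON in quotes. play_rows: Moves the arm, as the interface text tells. Its arguments: {"type":"object","properties":{"series":{"type":"array"}},"required":["series"]}

```bash
mkdir -p pics; ls; cat > m.py <<'E'
from station import r
import cv2,numpy as np
if __name__=='__main__':
    s=r.get_state(); print(s)
    for c in ('scene','side'):
        im=r.get_image(c); cv2.imwrite(f'pics/{c}0.png',im['color'][:,:,::-1]); print(c,im['fov_y'],im['cx'],im['cy'],np.round(im['extrinsics'],3).tolist())
        for t in ['frame','frame_top','foot_a','foot_b','corner_a','corner_b','rack','microscope','eraser','tweezers','loupe','slide_rack']:
            print(t,[(np.round(d['xyz'],3).tolist(),round(d['p'],2)) for d in r.spot_point(t,c)[:2]])
E
python3 m.py
```

```text
pics
{'time_s': 0.0, 'joint_positions': array([-1.3052173 ,  0.53716009, -0.00442867,  1.53893052,  0.00259146,
        1.06724392, -0.07116806]), 'joint_vel': array([ 1.17778995e-03,  9.90164443e-05, -1.13197725e-04, -3.34133652e-04,
       -6.49154506e-04,  1.03578858e-03, -1.24280932e-03]), 'tau': array([ 4.01807920e-04, -5.83414435e+01,  1.04917780e+00, -2.59104180e+01,
        1.23763017e-02,  9.71392205e-03, -4.55533318e-07]), 'tool_pos': array([0.21153662, 0.61394748, 0.2383947 ]), 'ee_rot': array([-8.13263187e-05,  1.65084597e-01,  9.86279029e-01, -8.64257963e-04]), 'force': array([ 0.11590706,  0.5158366 , -0.20472481]), 'torque': array([ 0.00769298,  0.049926  , -0.03841299]), 'gripper_force': 0.0, 'gripper_width': 0.0856968815980776}
scene 45.83233709375644 322.818871807332 200.68079245659786 [[0.079, -0.997, -0.007, -0.169], [-0.883, -0.067, -0.464, 0.561], [0.462, 0.043, -0.886, 1.149], [0.0, 0.0, 0.0, 1.0]]
frame [([0.505, -0.044, 0.043], 0.69), ([0.57, 0.002, 0.043], 0.33)]
frame_top [([0.447, 0.019, 0.225], 0.76)]
foot_a [([0.586, 0.027, 0.057], 0.75), ([0.434, -0.122, 0.058], 0.65)]
foot_b [([0.586, 0.027, 0.057], 0.75), ([0.434, -0.122, 0.058], 0.65)]
corner_a [([0.565, 0.001, 0.042], 0.8), ([0.678, -0.195, -0.002], 0.64)]
corner_b [([0.565, 0.001, 0.042], 0.8), ([0.678, -0.195, -0.002], 0.64)]
rack [([0.474, -0.009, 0.001], 0.71)]
microscope [([0.631, -0.387, 0.001], 0.86)]
eraser [([0.414, -0.084, -0.002], 0.53)]
tweezers [([0.45, -0.401, -0.001], 0.43)]
loupe [([0.59, -0.289, 0.002], 0.72), ([0.447, 0.02, 0.226], 0.16)]
slide_rack []
side 45.411299258061085 318.34934644545393 202.89628823416606 [[-0.886, -0.464, -0.015, 0.429], [-0.276, 0.552, -0.787, 0.331], [0.373, -0.693, -0.617, 0.983], [0.0, 0.0, 0.0, 1.0]]
frame []
frame_top []
foot_a []
foot_b []
corner_a []
corner_b []
rack []
microscope []
eraser []
tweezers []
loupe []
slide_rack []
```

View pics/scene0.png

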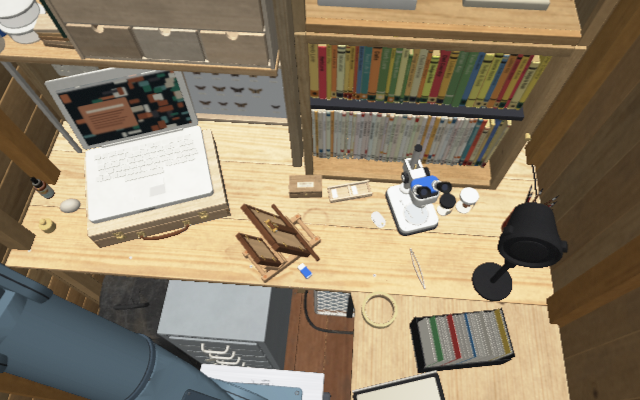

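View pics/side0.png

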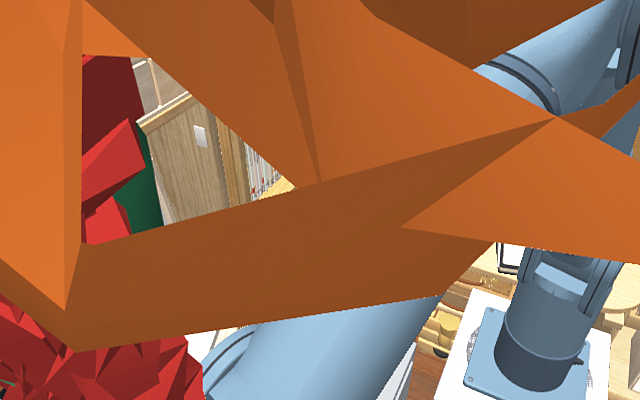

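The scene picture shows the rack with the frame at about (280,235), the eraser at (305,270), loupe (378,218), microscope (412,210) and tweezers (417,268). The orange thing blocks the side view.

```bash
cat > h.py <<'E'
from station import r
import numpy as np, cv2
from scipy.spatial.transform import Rotation as Ro
FOOTA=np.array([.434,-.122,.058]);FOOTB=np.array([.586,.027,.057]);TOP=np.array([.447,.019,.225])
def frame(fa=FOOTA,fb=FOOTB,top=TOP,lean=-25):
    y=fb-fa; y[2]=0; y/=np.linalg.norm(y); hh=np.array([y[1],-y[0],0]); a=np.radians(lean)
    Z=np.array([0,0,np.cos(a)])+hh*np.sin(a); X=np.cross(y,Z)
    return np.stack([X,y,Z],1), top-.21*Z
def cur():
    s=r.get_state(); w,x,y,z=s['ee_rot']; return s,np.array(s['tool_pos']),Ro.from_quat([x,y,z,w])
def plan(p1,R1,n,p0=None,R0=None,hand=-1):
    if p0 is None: s,p0,R0=cur()
    dv=(R0.inv()*R1).as_rotvec(); out=[]
    for i in range(n):
        Ri=R0*Ro.from_rotvec(dv*i/n); t=Ri.inv().apply((p1-p0)/n)
        out.append([np.round(dv/n/np.radians(45),3).tolist(),np.round(t/.25,3).tolist(),hand])
    print('mm/row',np.linalg.norm(p1-p0)/n*1e3,'deg/row',np.degrees(np.linalg.norm(dv))/n)
    for k in range(0,n,5): print(out[k:k+5])
def toolR(F,beta=0,extra=0): # tool x=Y,y=X,z=-Z ; beta: body tilts to +Y ; extra: body to -X
    b=Ro.from_matrix(np.stack([F[:,1],F[:,0],-F[:,2]],1))
    return b*Ro.from_euler('XY',[extra,-beta],degrees=True)
def P(F,o,*v): return o+F@(np.array(v)/1e3)
E
python3 - <<'E'
from h import *
F,o=frame(); print(np.round(F,3),np.round(o,3)); print((P(F,o,14,-108,18)-FOOTA),(P(F,o,14,108,18)-FOOTB))
R=toolR(F,20); print('toolz',R.as_matrix()[:,2])
tcp=P(F,o,-20,98,10)-0.008*R.as_matrix()[:,2]; pre=tcp-.16*R.as_matrix()[:,2]; print(tcp,pre)
s,p0,R0=cur(); mid=np.array([.36,.42,.34]); plan(mid,R0,5); plan(pre,R,10,mid,R0)
E
```

```text
[[ 0.634  0.714 -0.296]
 [-0.647  0.7    0.302]
 [ 0.423  0.     0.906]] [ 0.509 -0.044  0.035]
[ 0.00155916 -0.00160914 -0.00109444] [ 3.80884365e-03  5.96138840e-04 -9.44394467e-05]
toolz [ 0.03375854 -0.52302139 -0.85165074]
[0.56319345 0.04437086 0.04209928] [0.55779209 0.12805428 0.1783634 ]
mm/row 52.905626245398366 deg/row 0.0
[[[0.0, 0.0, 0.0], [-0.163, -0.109, -0.081], -1], [[0.0, 0.0, 0.0], [-0.163, -0.109, -0.081], -1], [[0.0, 0.0, 0.0], [-0.163, -0.109, -0.081], -1], [[0.0, 0.0, 0.0], [-0.163, -0.109, -0.081], -1], [[0.0, 0.0, 0.0], [-0.163, -0.109, -0.081], -1]]
mm/row 38.791803411160636 deg/row 12.347222164152246
[[[0.01, -0.084, 0.261], [-0.113, -0.085, 0.065], -1], [[0.01, -0.084, 0.261], [-0.123, -0.06, 0.073], -1], [[0.01, -0.084, 0.261], [-0.128, -0.033, 0.082], -1], [[0.01, -0.084, 0.261], [-0.126, -0.007, 0.09], -1], [[0.01, -0.084, 0.261], [-0.118, 0.019, 0.098], -1]]
[[[0.01, -0.084, 0.261], [-0.105, 0.043, 0.106], -1], [[0.01, -0.084, 0.261], [-0.087, 0.064, 0.112], -1], [[0.01, -0.084, 0.261], [-0.065, 0.08, 0.116], -1], [[0.01, -0.084, 0.261], [-0.039, 0.092, 0.119], -1], [[0.01, -0.084, 0.261], [-0.012, 0.098, 0.12], -1]]
```

play_rows --series '[[[0,0,0],[-0.163,-0.109,-0.081],-1],[[0,0,0],[-0.163,-0.109,-0.081],-1],[[0,0,0],[-0.163,-0.109,-0.081],-1],[[0,0,0],[-0.163,-0.109,-0.081],-1],[[0,0,0],[-0.163,-0.109,-0.081],-1]]'

```text
time_s: 1.92
tool_pos: [0.3609, 0.418, 0.3414]
ee_rot: [0.0, 0.165, 0.986, 0.0]
force: [0.6, 0.3, 0.6]
gripper_width: -0.0001
gripper_force: 0.0
```

```bash
python3 - <<'E'
from h import *
F,o=frame()
R=toolR(F,20)
tcp=P(F,o,-20,98,10)-0.008*R.as_matrix()[:,2]; pre=tcp-.16*R.as_matrix()[:,2]
s,p,_=cur(); print(s['time_s'],p,s['gripper_width'],s['joint_positions']); plan(pre,R,15)
E
```

```text
1.925 [0.36088503 0.41796735 0.34142593] -8.721881702610629e-05 [-0.9933742   0.27147927  0.06614033  1.68092341 -0.01909605  1.18924099
  0.31646281]
mm/row 25.769177381059425 deg/row 8.23138820598338
[[[0.007, -0.056, 0.174], [-0.075, -0.056, 0.043], -1], [[0.007, -0.056, 0.174], [-0.08, -0.045, 0.047], -1], [[0.007, -0.056, 0.174], [-0.083, -0.034, 0.051], -1], [[0.007, -0.056, 0.174], [-0.084, -0.022, 0.055], -1], [[0.007, -0.056, 0.174], [-0.084, -0.01, 0.059], -1]]
[[[0.007, -0.056, 0.174], [-0.082, 0.001, 0.062], -1], [[0.007, -0.056, 0.174], [-0.078, 0.013, 0.066], -1], [[0.007, -0.056, 0.174], [-0.073, 0.023, 0.069], -1], [[0.007, -0.056, 0.174], [-0.066, 0.033, 0.072], -1], [[0.007, -0.056, 0.174], [-0.057, 0.042, 0.075], -1]]
[[[0.007, -0.056, 0.174], [-0.048, 0.05, 0.077], -1], [[0.007, -0.056, 0.174], [-0.037, 0.056, 0.078], -1], [[0.007, -0.056, 0.174], [-0.026, 0.061, 0.079], -1], [[0.007, -0.056, 0.174], [-0.014, 0.064, 0.08], -1], [[0.007, -0.056, 0.174], [-0.001, 0.065, 0.08], -1]]
```

play_rows --series '[[[0.007,-0.056,0.174],[-0.075,-0.056,0.043],-1],[[0.007,-0.056,0.174],[-0.08,-0.045,0.047],-1],[[0.007,-0.056,0.174],[-0.083,-0.034,0.051],-1],[[0.007,-0.056,0.174],[-0.084,-0.022,0.055],-1],[[0.007,-0.056,0.174],[-0.084,-0.01,0.059],-1]]'

```text
time_s: 2.55
tool_pos: [0.426, 0.3222, 0.2861]
ee_rot: [0.105, 0.486, 0.867, -0.031]
force: [-0.3, 0.7, 0.1]
gripper_width: -0.0002
gripper_force: 0.0
```

play_rows --series '[[[0.007,-0.056,0.174],[-0.082,0.001,0.062],-1],[[0.007,-0.056,0.174],[-0.078,0.013,0.066],-1],[[0.007,-0.056,0.174],[-0.073,0.023,0.069],-1],[[0.007,-0.056,0.174],[-0.066,0.033,0.072],-1],[[0.007,-0.056,0.174],[-0.057,0.042,0.075],-1]]'

```text
time_s: 3.18
tool_pos: [0.4911, 0.2257, 0.2315]
ee_rot: [0.195, 0.743, 0.638, -0.058]
force: [-0.4, 0.9, 0.2]
gripper_width: -0.0
gripper_force: 0.0
```

play_rows --series '[[[0.007,-0.056,0.174],[-0.048,0.05,0.077],-1],[[0.007,-0.056,0.174],[-0.037,0.056,0.078],-1],[[0.007,-0.056,0.174],[-0.026,0.061,0.079],-1],[[0.007,-0.056,0.174],[-0.014,0.064,0.08],-1],[[0.007,-0.056,0.174],[-0.001,0.065,0.08],-1]]'

```text
time_s: 3.8
tool_pos: [0.5567, 0.1292, 0.1766]
ee_rot: [0.261, 0.905, 0.327, -0.078]
force: [0.8, -0.1, -0.0]
gripper_width: -0.0005
gripper_force: 0.0
```

```bash
python3 - <<'E'
from h import *
s,p,R=cur(); print(s['joint_positions'],p,R.as_matrix()[:,2])
ims=[r.get_image(c)['color'] for c in('scene','wrist')]
cv2.imwrite('pics/b.png',np.vstack([cv2.resize(ims[0][100:320,80:500],(800,420))[:300],cv2.resize(ims[1],(480,300))[:, :].copy() if 0 else cv2.copyMakeBorder(cv2.resize(ims[1],(480,300)),0,0,0,320,0)])[:,:,::-1])
for c in('scene','wrist'):
    for t in ['frame','frame_top','foot_a','corner_a','rack','slide_rack']:
        print(c,t,[(np.round(d['xyz'],3).tolist(),round(d['p'],2)) for d in r.spot_point(t,c)[:2]])
E
```

```text
[-1.00096683  0.70860455  0.62319086  1.72033995  0.13133952  1.0452494
 -1.41272279] [0.55673413 0.12921735 0.17664916] [ 0.02990511 -0.52229637 -0.85223952]
scene frame [([0.504, -0.047, 0.036], 0.87)]
scene frame_top [([0.444, 0.018, 0.225], 0.93)]
scene foot_a [([0.589, 0.025, 0.06], 0.8), ([0.434, -0.12, 0.055], 0.74)]
scene corner_a [([0.568, 0.002, 0.041], 0.85), ([0.454, -0.103, 0.039], 0.67)]
scene rack [([0.475, -0.011, 0.002], 0.58), ([0.444, 0.019, 0.225], 0.23)]
scene slide_rack [([0.68, -0.194, -0.001], 0.87)]
wrist frame [([0.504, -0.047, 0.036], 0.67)]
wrist frame_top []
wrist foot_a [([0.593, 0.024, 0.057], 0.61), ([0.566, 0.008, 0.04], 0.34)]
wrist corner_a [([0.566, 0.008, 0.041], 0.56)]
wrist rack [([0.479, -0.006, 0.001], 0.61)]
wrist slide_rack [([0.676, -0.198, -0.001], 0.94)]
```

View pics/b.png

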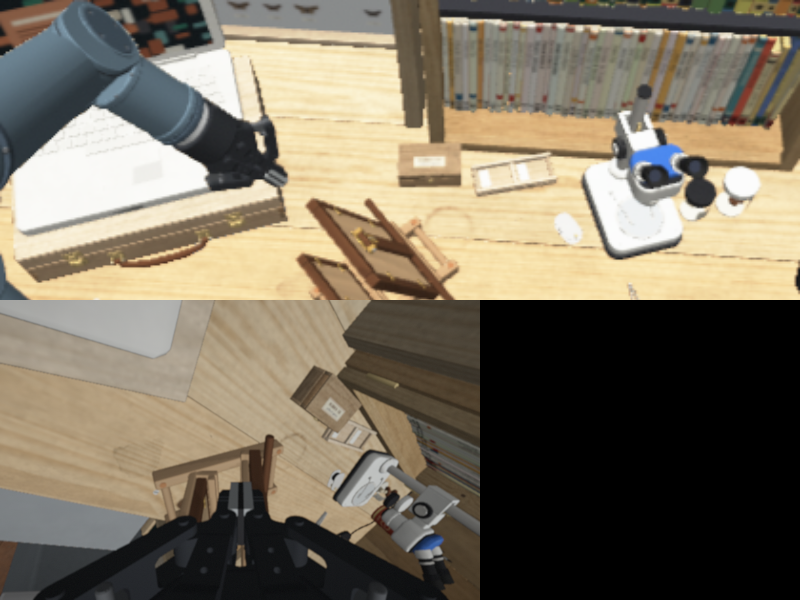

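```bash
cat >> h.py <<'E'
_m=np.array([[14,-108,18],[14,108,18],[0,0,210],[8,-75,0],[8,75,0],[0,0,0]])/1e3
_w=np.array([[.434,-.121,.0565],[.589,.0255,.058],[.4455,.0185,.225],[.454,-.103,.039],[.567,.004,.041],[.5045,-.046,.037]])
def fit():
    from scipy.optimize import least_squares
    def G(q):
        y=np.array([np.cos(q[0]),np.sin(q[0]),0]);hh=np.array([y[1],-y[0],0]);a=np.radians(-25)
        Z=np.array([0,0,np.cos(a)])+hh*np.sin(a); return np.stack([np.cross(y,Z),y,Z],1)
    s=least_squares(lambda q:((_m@G(q[0]).T+np.array([q[1],q[2],.036]))-_w).ravel(),[.78,.5,-.045])
    return G(s.x[0]),np.array([s.x[1],s.x[2],.036]),s
E
python3 - <<'E'
from h import *
F,o,s=fit(); print(np.degrees(s.x[0]),o,np.round(s.fun.reshape(-1,3)*1e3,1))
R=toolR(F,20)
tcp=P(F,o,-20,98,8)-0.008*R.as_matrix()[:,2]; print(tcp); plan(tcp,R,5)
E
```

```text
Traceback (most recent call last):
  File "h.py", line 30, in fit
    s=least_squares(lambda q:((_m@G(q[0]).T+np.array([q[1],q[2],.036]))-_w).ravel(),[.78,.5,-.045])
  File "h.py", line 30, in <lambda>
    s=least_squares(lambda q:((_m@G(q[0]).T+np.array([q[1],q[2],.036]))-_w).ravel(),[.78,.5,-.045])
                                  ~^^^^^^
  File "h.py", line 28, in G
    y=np.array([np.cos(q[0]),np.sin(q[0]),0]);hh=np.array([y[1],-y[0],0]);a=np.radians(-25)
                       ~^^^
IndexError: invalid index to scalar variable.
```

```bash
sed -i 's/q\[0\]),np.sin(q\[0\])/q),np.sin(q)/' h.py
python3 - <<'E'
from h import *
F,o,s=fit(); print(np.degrees(s.x[0]),o,np.round(s.fun.reshape(-1,3)*1e3,1).tolist())
R=toolR(F,20)
tcp=P(F,o,-20,98,8)-0.008*R.as_matrix()[:,2]; print(tcp); plan(tcp,R,5)
E
```

```text
43.51074660971947 [ 0.50635383 -0.04474641  0.036     ] [[-2.5, -1.8, 1.7], [-0.8, 0.4, 0.2], [-0.2, 1.1, 1.3], [3.0, 1.4, 0.4], [-1.3, -2.4, -1.6], [1.9, 1.3, -1.0]]
[0.56241745 0.04251155 0.0416113 ]
mm/row 32.23708184203457 deg/row 0.18128835112221564
[[[0.0, -0.001, 0.004], [-0.001, 0.003, 0.129], -1], [[0.0, -0.001, 0.004], [-0.001, 0.003, 0.129], -1], [[0.0, -0.001, 0.004], [-0.001, 0.003, 0.129], -1], [[0.0, -0.001, 0.004], [-0.001, 0.003, 0.129], -1], [[0.0, -0.001, 0.004], [-0.0, 0.003, 0.129], -1]]
```

play_rows --series '[[[0,0,0.004],[0,0.003,0.129],-1],[[0,0,0.004],[0,0.003,0.129],-1],[[0,0,0.004],[0,0.003,0.129],-1],[[0,0,0.004],[0,0.003,0.129],-1],[[0,0,0.004],[0,0.003,0.129],-1]]'

```text
time_s: 5.12
tool_pos: [0.5638, 0.0422, 0.0404]
ee_rot: [0.261, 0.907, 0.322, -0.075]
force: [-0.5, -0.9, 0.1]
gripper_width: -0.0006
gripper_force: 0.0
```

play_rows --series '[[[0,0,0],[0,0.02,0],-1],[[0,0,0],[0,0.02,0],-1],[[0,0,0],[0,0,0],-1]]'

```text
time_s: 5.5
tool_pos: [0.5712, 0.0368, 0.0468]
ee_rot: [0.261, 0.907, 0.322, -0.074]
force: [-0.3, -0.3, -0.3]
gripper_width: 0.0001
gripper_force: 0.0
```

```bash
python3 - <<'E'
from h import *
s,p,R=cur(); F,o,_=fit(); print('tcp in frame mm',(F.T@(p-o)*1e3).round(1),'force in frame',(F.T@s['force']).round(2))
im=r.get_image('wrist'); he=np.array(im['hand_eye']); print(he.round(3).tolist(),im['fov_y'])
for c in('scene','wrist'):
    if c=='scene': r.get_image(c)
    for d in r.spot_point('foot_b',c): x=np.array(d['xyz']);print(c,d['p'],x.round(3),(F.T@(x-o)*1e3).round(1))
cv2.imwrite('pics/c.png',im['color'][:,:,::-1])
E
```

```text
tcp in frame mm [ -8.5 103.1  15.9] force in frame [-0.07 -0.38 -0.24]
[[-0.001, -0.958, -0.288, 0.074], [1.0, -0.0, -0.001, -0.0], [0.0, -0.288, 0.958, -0.134], [0.0, 0.0, 0.0, 1.0]] 65.54231168549985
scene 0.92 [0.591 0.027 0.059] [ 15.1 111.2  18. ]
scene 0.71 [0.565 0.003 0.044] [ 8.6 75.   4.5]
scene 0.59 [ 0.433 -0.12   0.056] [  12.1 -105.1   16.1]
wrist 0.71 [0.592 0.022 0.058] [ 19.  108.6  15.8]
wrist 0.19 [ 0.636 -0.382 -0.002] [ 286.4 -138.8 -176. ]
```

View pics/c.png

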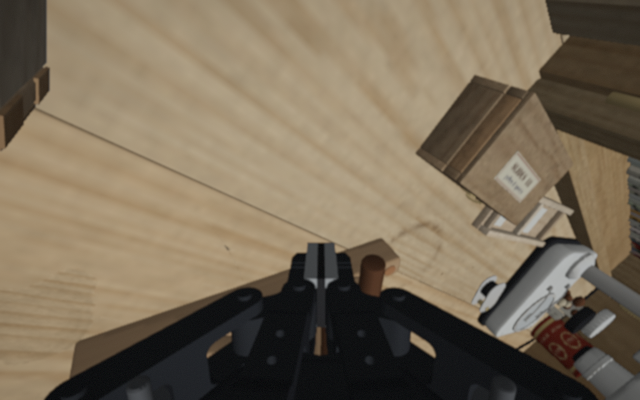

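play_rows --series '[[[0,0,0],[0,0.02,0],-1],[[0,0,0],[0,0.02,0],-1],[[0,0,0],[0,0.02,-0.001],-1],[[0,0,0],[-0.001,0.02,-0.002],-1],[[0,0,0],[-0.001,0.02,-0.002],-1]]'

```text
time_s: 6.32
tool_pos: [0.5852, 0.0197, 0.0574]
ee_rot: [0.261, 0.907, 0.322, -0.076]
force: [-0.9, 0.4, -1.5]
gripper_width: -0.0001
gripper_force: 0.4
```

play_rows --series '[[[0,0,0],[-0.001,0.02,-0.003],-1],[[0,0,0],[-0.001,0.02,-0.003],-1],[[0,0,0],[-0.001,0.02,-0.004],-1],[[0,0,0],[-0.002,0.02,-0.005],-1],[[0,0,0],[-0.002,0.02,-0.006],-1]]'

```text
time_s: 6.95
tool_pos: [0.5991, 0.0051, 0.0731]
ee_rot: [0.261, 0.907, 0.322, -0.076]
force: [-0.5, 0.7, -2.2]
gripper_width: 0.0
gripper_force: 0.4
```

```bash
cat > k.py <<'E'
from h import *
s,p,R=cur(); F,o,_=fit(); print(s['time_s'],'tcp in frame mm',(F.T@(p-o)*1e3).round(1),'force in frame',(F.T@s['force']).round(2))
for c in('scene','wrist'):
    im=r.get_image(c)
    for t in ('foot_b','frame_top'):
     for d in r.spot_point(t,c)[:3]: x=np.array(d['xyz']);print(c,t,round(d['p'],2),x.round(3),(F.T@(x-o)*1e3).round(1))
E
python3 k.py
```

```text
6.95 tcp in frame mm [ 40.8 101.6  21.9] force in frame [-1.68  0.1  -1.69]
scene foot_b 0.97 [0.614 0.003 0.086] [ 56.7 110.6  28.7]
scene foot_b 0.88 [ 0.459 -0.149  0.082] [  57.8 -106.    23.2]
scene frame_top 0.73 [ 0.589 -0.289 -0.001] [ 196.8 -108.6 -132.2]
scene frame_top 0.65 [0.447 0.021 0.225] [ -0.    2.1 208.4]
wrist foot_b 0.76 [ 0.62  -0.004  0.082] [ 63.2 110.6  20.7]
wrist frame_top 0.47 [ 0.473 -0.008  0.004] [-58.7   0.6  -8.4]
```

play_rows --series '[[[0,0,0],[-0.002,0.016,-0.005],-1],[[0,0,0],[-0.002,0.016,-0.006],-1],[[0,0,0],[-0.002,0.016,-0.006],-1],[[0,0,0],[-0.003,0.016,-0.007],-1]]'

```text
time_s: 7.75
tool_pos: [0.6072, -0.0035, 0.0858]
ee_rot: [0.261, 0.907, 0.321, -0.076]
force: [-0.7, 0.2, -0.2]
gripper_width: 0.0002
gripper_force: 0.4
```

```bash
python3 k.py
```

```text
7.75 tcp in frame mm [ 56.9 101.5  28.4] force in frame [-0.63 -0.31  0.1 ]
scene foot_b 0.76 [ 0.62  -0.008  0.098] [ 72.5 107.4  34.2]
scene foot_b 0.69 [ 0.469 -0.159  0.094] [  76. -106.   28.]
scene frame_top 0.63 [0.446 0.018 0.225] [  0.5  -0.4 208.5]
scene frame_top 0.57 [ 0.45  -0.4   -0.001] [ 182.7 -285.6 -126.1]
wrist foot_b 0.92 [ 0.628 -0.012  0.098] [ 80.2 110.6  30.8]
```

play_rows --series '[[[0,0,0],[-0.001,0.008,-0.004],-1],[[0,0,0],[-0.001,0.008,-0.004],-1]]'

```text
time_s: 8.3
tool_pos: [0.6089, -0.0052, 0.089]
ee_rot: [0.261, 0.907, 0.322, -0.076]
force: [-0.3, -0.2, -0.7]
gripper_width: 0.0003
gripper_force: 0.4
```

play_rows --series '[[[0,0,0],[-0.001,0.008,-0.004],-1],[[0,0,0],[0,0,0],-1]]'

```text
time_s: 8.55
tool_pos: [0.6098, -0.0062, 0.0908]
ee_rot: [0.261, 0.907, 0.321, -0.076]
force: [-1.4, 0.0, -0.9]
gripper_width: 0.0003
gripper_force: 0.6
```

```bash
python3 k.py
```

```text
8.55 tcp in frame mm [ 62.4 101.5  31.4] force in frame [-1.26 -0.98 -0.35]
scene foot_b 0.89 [ 0.469 -0.16   0.096] [  77.5 -106.6   29.6]
scene foot_b 0.82 [ 0.625 -0.013  0.103] [ 81.3 107.7  35.9]
scene frame_top 0.94 [0.444 0.022 0.226] [ -2.2   0.6 211.1]
wrist foot_b 0.71 [ 0.626 -0.018  0.101] [ 84.7 104.7  32.1]
```

play_rows --series '[[[0,0,0],[-0.001,0.006,-0.003],-1],[[0,0,0],[0,0,0],-1]]'

```text
time_s: 9.1
tool_pos: [0.6105, -0.0066, 0.092]
ee_rot: [0.261, 0.907, 0.322, -0.076]
force: [-2.4, 1.0, -2.2]
gripper_width: -0.0
gripper_force: 1.3
```

play_rows --series '[[[0,0,0],[-0.001,0.006,-0.003],-1],[[0,0,0],[0,0,0],-1]]'

```text
time_s: 9.35
tool_pos: [0.6108, -0.0068, 0.0929]
ee_rot: [0.26, 0.907, 0.322, -0.076]
force: [-4.7, 1.8, -5.6]
gripper_width: -0.0002
gripper_force: 3.2
```

```bash
python3 k.py
```

```text
9.35 tcp in frame mm [ 64.3 101.8  32.8] force in frame [-6.45 -2.15 -3.21]
scene foot_b 0.73 [ 0.466 -0.158  0.099] [  75.8 -107.3   34.1]
scene foot_b 0.65 [ 0.624 -0.017  0.103] [ 83.1 104.4  34.8]
scene foot_b 0.55 [ 0.506 -0.044  0.04 ] [1.3 0.3 4. ]
scene frame_top 0.91 [0.446 0.022 0.225] [ -1.1   2.3 209.4]
wrist foot_b 0.67 [ 0.628 -0.018  0.101] [ 86.  106.6  31.3]
```

play_rows --series '[[[0,0,0],[0.005,-0.03,0.01],-1],[[0,0,0],[0.005,-0.05,0.01],-1],[[0,0,0],[0,0,-0.15],-1],[[0,0,0],[0,0,-0.2],-1],[[0,0,0],[0,0,-0.2],-1]]'

```text
time_s: 10.28
tool_pos: [0.5971, 0.0771, 0.1985]
ee_rot: [0.261, 0.907, 0.322, -0.075]
force: [1.1, 0.6, 0.7]
gripper_width: 0.0003
gripper_force: 0.0
```

play_rows --series '[[[0,0,0],[0,0,-0.2],-1],[[0,0,0],[0,0,-0.1],-1]]'

```text
time_s: 10.52
tool_pos: [0.5958, 0.1177, 0.2635]
ee_rot: [0.261, 0.907, 0.322, -0.073]
force: [-0.3, -0.1, -0.6]
gripper_width: -0.0
gripper_force: 0.0
```

```bash
python3 k.py; python3 - <<'E'
from h import *
F,o,_=fit(); R=toolR(F,0)
for t in ('foot_b','frame_top','corner_b','frame'):
  r.get_image('scene'); print(t,[(np.round(d['xyz'],3).tolist(),round(d['p'],2)) for d in r.spot_point(t,'scene')[:2]])
s,p,R0=cur(); pre=P(F,o,0,0,330); print(p,pre,s['joint_positions'].round(2)); plan(pre,R,10,hand=1)
E
```

```text
10.525 tcp in frame mm [ 45.2 176.7 229.9] force in frame [-0.36 -0.25 -0.5 ]
scene foot_b 0.84 [ 0.47  -0.16   0.097] [  78.6 -105.9   30.9]
scene foot_b 0.55 [ 0.623 -0.014  0.101] [ 80.1 106.   34.7]
scene frame_top 0.43 [0.568 0.002 0.042] [10.7 76.9  2. ]
wrist foot_b 0.96 [ 0.63  -0.017  0.101] [ 86.2 108.6  31.4]
foot_b [([0.622, -0.014, 0.104], 0.63)]
frame_top [([0.446, 0.016, 0.225], 0.61)]
corner_b [([0.566, 0.001, 0.04], 0.98), ([0.46, -0.102, 0.041], 0.81)]
frame [([0.505, -0.045, 0.042], 0.87)]
[0.59468327 0.11506409 0.26099119] [0.41033416 0.05639921 0.33508157] [-0.95  0.64  0.65  1.59  0.16  1.2  -1.33]
mm/row 20.71606819721936 deg/row 1.9738649440757947
[[[0.0, 0.044, -0.0], [-0.079, -0.018, -0.015], 1], [[0.0, 0.044, -0.0], [-0.079, -0.018, -0.018], 1], [[0.0, 0.044, -0.0], [-0.078, -0.018, -0.021], 1], [[0.0, 0.044, -0.0], [-0.077, -0.018, -0.023], 1], [[0.0, 0.044, -0.0], [-0.077, -0.018, -0.026], 1]]
[[[0.0, 0.044, -0.0], [-0.076, -0.018, -0.029], 1], [[0.0, 0.044, -0.0], [-0.075, -0.018, -0.031], 1], [[0.0, 0.044, -0.0], [-0.074, -0.018, -0.034], 1], [[0.0, 0.044, -0.0], [-0.072, -0.018, -0.036], 1], [[0.0, 0.044, -0.0], [-0.071, -0.018, -0.039], 1]]
```

play_rows --series '[[[0,0.044,0],[-0.079,-0.018,-0.015],-1],[[0,0.044,0],[-0.079,-0.018,-0.018],-1],[[0,0.044,0],[-0.078,-0.018,-0.021],1],[[0,0.044,0],[-0.077,-0.018,-0.023],1],[[0,0.044,0],[-0.077,-0.018,-0.026],1]]'

```text
time_s: 11.85
tool_pos: [0.5021, 0.0858, 0.2983]
ee_rot: [0.232, 0.91, 0.343, 0.003]
force: [0.1, 0.7, 0.6]
gripper_width: 0.054
gripper_force: 0.0
```

play_rows --series '[[[0,0.044,0],[-0.076,-0.018,-0.029],1],[[0,0.044,0],[-0.075,-0.018,-0.031],1],[[0,0.044,0],[-0.074,-0.018,-0.034],1],[[0,0.044,0],[-0.072,-0.018,-0.036],1],[[0,0.044,0],[-0.071,-0.018,-0.039],1]]'

```text
time_s: 12.48
tool_pos: [0.4096, 0.0562, 0.3352]
ee_rot: [0.201, 0.907, 0.362, 0.082]
force: [0.3, 0.1, -0.2]
gripper_width: 0.0853
gripper_force: 0.0
```

play_rows --series '[[[0,0,0],[0,0,0],1]]'

```text
time_s: 12.6
tool_pos: [0.4094, 0.0563, 0.3351]
ee_rot: [0.2, 0.907, 0.362, 0.082]
force: [-0.2, 0.1, 0.1]
gripper_width: 0.0852
gripper_force: 0.0
```

```bash
python3 k.py; python3 - <<'E'
from h import *
F,o,_=fit(); R=toolR(F,0)
s,p,R0=cur(); print(p,s['gripper_width'],s['joint_positions'].round(2)); plan(P(F,o,0,0,190),R,5,hand=1)
im=r.get_image('wrist'); cv2.imwrite('pics/d.png',im['color'][:,:,::-1])
E
```

```text
12.6 tcp in frame mm [ -0.5  -0.7 330.2] force in frame [-0.08 -0.08  0.18]
scene foot_b 0.72 [ 0.622 -0.016  0.1  ] [ 80.4 103.2  33.3]
scene foot_b 0.58 [ 0.464 -0.16   0.1  ] [  75.8 -110.1   35.2]
scene frame_top 0.8 [0.445 0.019 0.225] [ -0.4  -0.5 208.3]
wrist foot_b 0.82 [ 0.464 -0.159  0.099] [  74.8 -109.3   34.3]
wrist foot_b 0.68 [ 0.629 -0.016  0.102] [ 85.7 108.8  32.5]
wrist frame_top 0.78 [0.444 0.022 0.23 ] [-6.000e-01  1.000e-01  2.146e+02]
wrist frame_top 0.56 [ 0.627 -0.018  0.104] [ 86.9 106.1  35. ]
[0.41064145 0.05671761 0.33501866] 0.08550130891293599 [-1.32 -0.15  0.67  2.19  0.61  1.1  -1.76]
mm/row 27.99037273356611 deg/row 0.039343879090212974
[[[0.001, -0.0, -0.0], [-0.0, -0.0, 0.112], 1], [[0.001, -0.0, -0.0], [-0.0, -0.0, 0.112], 1], [[0.001, -0.0, -0.0], [-0.0, -0.0, 0.112], 1], [[0.001, -0.0, -0.0], [-0.0, -0.0, 0.112], 1], [[0.001, -0.0, -0.0], [-0.0, -0.0, 0.112], 1]]
```

View pics/d.png

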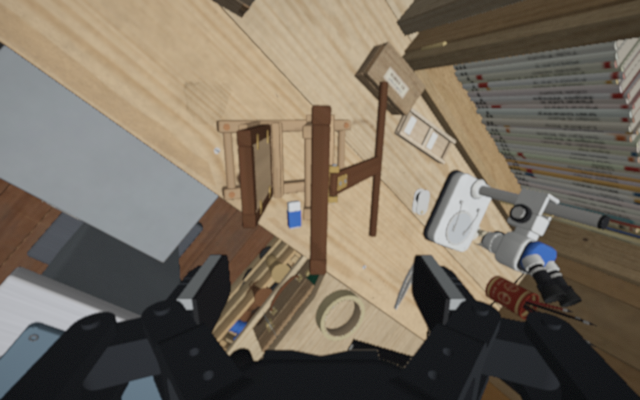

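play_rows --series '[[[0,0,0],[0.002,0.001,0.112],1],[[0,0,0],[0,0.001,0.112],1],[[0,0,0],[0,0,0.112],1],[[0,0,0],[0,0,0.112],1],[[0,0,0],[0,0,0.112],1]]'

```text
time_s: 13.58
tool_pos: [0.4527, 0.0134, 0.2077]
ee_rot: [0.202, 0.906, 0.362, 0.081]
force: [-1.0, -0.9, -1.1]
gripper_width: 0.0857
gripper_force: 0.0
```

play_rows --series '[[[0,0,0],[0,0,0],-1],[[0,0,0],[0,0,0],-1],[[0,0,0],[0,0,0],-1],[[0,0,0],[0,0,0],-1],[[0,0,0],[0,0,0],-1]]'

```text
time_s: 14.2
tool_pos: [0.452, 0.0148, 0.209]
ee_rot: [0.201, 0.907, 0.362, 0.082]
force: [-6.4, 3.6, 10.4]
gripper_width: 0.0152
gripper_force: 58.4
```

play_rows --series '[[[0,0,0],[0,0,0],-1],[[0,0,0],[0,0,0],-1]]'

```text
time_s: 14.45
tool_pos: [0.452, 0.0148, 0.209]
ee_rot: [0.201, 0.907, 0.362, 0.082]
force: [-6.2, 3.5, 8.8]
gripper_width: 0.0153
gripper_force: 58.4
```

```bash
python3 k.py
```

```text
14.45 tcp in frame mm [  0.    1.6 190.9] force in frame [-2.44 -2.12 10.88]
scene foot_b 0.96 [ 0.623 -0.014  0.102] [ 80.5 106.2  35.5]
scene foot_b 0.8 [ 0.467 -0.161  0.1  ] [  78.9 -108.7   33.9]
scene foot_b 0.57 [0.444 0.016 0.224] [  0.6  -2.8 207.4]
scene frame_top 0.88 [0.445 0.019 0.225] [ -0.4  -0.4 208.7]
wrist foot_b 0.91 [ 0.464 -0.159  0.099] [  75.3 -109.7   34.2]
wrist foot_b 0.86 [ 0.63  -0.018  0.099] [ 86.5 108.6  29.6]
wrist frame_top 0.58 [0.444 0.02  0.228] [ -0.5  -0.8 212. ]
```

play_rows --series '[[[0,0,0],[0,0,-0.02],-1],[[0,0,0],[0,0,-0.02],-1],[[0,0,0],[0,0,-0.03],-1],[[0,0,0],[0,0,-0.04],-1],[[0,0,0],[0,0,-0.04],-1]]'

```text
time_s: 15.38
tool_pos: [0.4405, 0.0252, 0.2429]
ee_rot: [0.202, 0.907, 0.361, 0.081]
force: [-0.2, -0.6, -8.0]
gripper_width: 0.0149
gripper_force: 59.0
```

play_rows --series '[[[0,0,0],[0,0,-0.05],-1],[[0,0,0],[0,0,-0.05],-1],[[0,0,0],[0,0,-0.03],-1],[[0,0,0],[0,0,0],-1]]'

```text
time_s: 15.88
tool_pos: [0.4314, 0.0355, 0.2721]
ee_rot: [0.201, 0.907, 0.362, 0.082]
force: [-0.6, -0.3, -8.1]
gripper_width: 0.0148
gripper_force: 59.0
```

```bash
cat >> h.py <<'E'
def Ft(F,lean):
    y=F[:,1]; hh=np.array([y[1],-y[0],0]); a=np.radians(lean); Z=np.array([0,0,np.cos(a)])+hh*np.sin(a); return np.stack([np.cross(y,Z),y,Z],1)
G=(0,1.6,190.9); O2=np.array([.455,-.200,.0029])
E
python3 k.py; python3 - <<'E'
from h import *
F,o,_=fit(); hh=np.array([F[1,1],-F[0,1],0])
s,p,R0=cur(); print(p,s['gripper_width'],s['joint_positions'].round(2),'force',s['force'])
R0=toolR(F) if 0 else R0
m=p+hh*.09+np.array([0,0,.03]); plan(m,R0,5)
F2=Ft(F,21); up=P(F2,O2+np.array([0,0,.06]),*G); print(up); plan(up,toolR(F2),10,m,R0)
E
```

```text
15.875 tcp in frame mm [  0.3   0.9 260.4] force in frame [-3.64 -0.66 -7.25]
scene foot_b 0.92 [0.603 0.009 0.163] [ 78.5 107.  103.6]
scene frame_top 0.6 [0.426 0.04  0.288] [ 1.100e+00 -1.000e-01  2.778e+02]
wrist foot_b 0.96 [ 0.445 -0.138  0.161] [  75.5 -108.5  102.6]
wrist foot_b 0.58 [0.612 0.004 0.161] [ 86.7 109.7  97.8]
wrist frame_top 0.74 [0.421 0.04  0.294] [  0.4  -3.5 284. ]
wrist frame_top 0.35 [ 0.592 -0.286 -0.001] [ 196.7 -104.3 -132.1]
[0.43124061 0.03483795 0.27165037] 0.014749941342962989 [-1.31 -0.    0.82  2.27  0.59  0.84 -1.69] force [-0.52728954 -0.1844979  -7.0733596 ]
mm/row 18.97366596101027 deg/row 0.0
[[[0.0, 0.0, 0.0], [0.0, 0.075, 0.009], -1], [[0.0, 0.0, 0.0], [0.0, 0.075, 0.009], -1], [[0.0, 0.0, 0.0], [0.0, 0.075, 0.009], -1], [[0.0, 0.0, 0.0], [0.0, 0.075, 0.009], -1], [[0.0, 0.0, 0.0], [0.0, 0.075, 0.009], -1]]
[ 0.50326172 -0.24851421  0.2411205 ]
mm/row 22.65478565745774 deg/row 4.614920015002709
[[[0.103, -0.0, -0.0], [-0.057, 0.05, 0.05], -1], [[0.103, -0.0, -0.0], [-0.057, 0.053, 0.046], -1], [[0.103, -0.0, -0.0], [-0.057, 0.057, 0.041], -1], [[0.103, -0.0, -0.0], [-0.057, 0.06, 0.037], -1], [[0.103, -0.0, -0.0], [-0.057, 0.063, 0.032], -1]]
[[[0.103, -0.0, -0.0], [-0.057, 0.065, 0.027], -1], [[0.103, -0.0, -0.0], [-0.057, 0.067, 0.021], -1], [[0.103, -0.0, -0.0], [-0.057, 0.069, 0.016], -1], [[0.103, -0.0, -0.0], [-0.057, 0.07, 0.01], -1], [[0.103, -0.0, -0.0], [-0.057, 0.07, 0.005], -1]]
```

play_rows --series '[[[0,0,0],[0,0.06,0.007],-1],[[0,0,0],[0,0.075,0.009],-1],[[0,0,0],[0,0.08,0.01],-1],[[0,0,0],[0,0.08,0.01],-1],[[0,0,0],[0,0.08,0.009],-1]]'

```text
time_s: 16.8
tool_pos: [0.493, -0.0306, 0.3014]
ee_rot: [0.202, 0.907, 0.362, 0.081]
force: [0.9, -0.6, -7.7]
gripper_width: 0.015
gripper_force: 59.0
```

play_rows --series '[[[0.103,0,0],[-0.057,0.05,0.05],-1],[[0.103,0,0],[-0.057,0.053,0.046],-1],[[0.103,0,0],[-0.057,0.057,0.041],-1],[[0.103,0,0],[-0.057,0.06,0.037],-1],[[0.103,0,0],[-0.057,0.063,0.032],-1]]'

```text
time_s: 17.42
tool_pos: [0.4981, -0.1395, 0.2702]
ee_rot: [0.014, 0.928, 0.372, 0.006]
force: [0.5, -0.1, -8.1]
gripper_width: 0.0148
gripper_force: 59.0
```

play_rows --series '[[[0.103,0,0],[-0.057,0.065,0.027],-1],[[0.103,0,0],[-0.057,0.067,0.021],-1],[[0.103,0,0],[-0.057,0.069,0.016],-1],[[0.103,0,0],[-0.057,0.07,0.01],-1],[[0.103,0,0],[-0.057,0.07,0.005],-1]]'

```text
time_s: 18.05
tool_pos: [0.504, -0.2491, 0.2389]
ee_rot: [-0.172, 0.912, 0.365, -0.069]
force: [1.3, 0.9, -7.2]
gripper_width: 0.0144
gripper_force: 59.1
```

```bash
cat > l.py <<'E'
from h import *
F,o,_=fit(); F2=Ft(F,21); s,p,R0=cur()
e=(toolR(F2).inv()*R0).as_rotvec(degrees=True); print(s['time_s'],p,'roterr deg(tool)',e.round(1),s['gripper_width'],s['force'].round(1),s['joint_positions'].round(2))
FF=F2@Ro.from_matrix(F2.T@(R0*toolR(F2).inv()).as_matrix()@F2).as_matrix()
oo=p-FF@(np.array(G)/1e3); print('implied origin',oo.round(4)); 
for n,v in dict(ca=(8,-75,0),cb=(8,75,0),fa=(80.7,-108,34.6),fb=(80.7,108,34.6),top=(0,0,210)).items(): print(n,P(FF,oo,*v).round(4))
for c in('scene','wrist'):
    im=r.get_image(c)
    cv2.imwrite(f'pics/e_{c}_{s["time_s"]:.2f}.png',im['color'][:,:,::-1])
    for t in ('foot_b','frame_top','corner_b','frame'):
     print(c,t,[(np.round(d['xyz'],3).tolist(),round(d['p'],2)) for d in r.spot_point(t,c)[:3]])
plan(P(F2,O2+np.array([0,0,.008]),*G),toolR(F2),5)
E
python3 l.py; ls pics
```

```text
18.05 [ 0.50399889 -0.24905637  0.23890846] roterr deg(tool) [ 0.3 -0.1 -0.1] 0.014415895596354453 [ 1.3  0.9 -7.2] [-0.    0.71  0.73  1.52 -0.5   1.49  0.02]
implied origin [ 0.4549 -0.1999  0.0611]
ca [ 0.4057 -0.2571  0.0582]
cb [ 0.5143 -0.1536  0.0582]
fa [ 0.4373 -0.338   0.064 ]
fb [ 0.5936 -0.1889  0.0639]
top [ 0.5076 -0.2552  0.2567]
scene foot_b [([0.44, -0.338, 0.064], 0.55)]
scene frame_top [([0.507, -0.258, 0.255], 0.87)]
scene corner_b [([0.408, -0.262, 0.056], 0.65), ([0.515, -0.152, 0.06], 0.57)]
scene frame [([0.451, -0.201, 0.065], 0.86), ([0.438, -0.335, 0.06], 0.71)]
wrist foot_b [([0.598, -0.191, 0.061], 0.96), ([0.437, -0.338, 0.063], 0.79)]
wrist frame_top [([0.508, -0.251, 0.26], 0.64), ([0.452, -0.4, 0.0], 0.39)]
wrist corner_b []
wrist frame []
mm/row 10.321591427836006 deg/row 0.04675801704384839
[[[-0.001, -0.0, 0.001], [-0.001, 0.015, 0.038], -1], [[-0.001, -0.0, 0.001], [-0.001, 0.015, 0.038], -1], [[-0.001, -0.0, 0.001], [-0.001, 0.015, 0.038], -1], [[-0.001, -0.0, 0.001], [-0.001, 0.015, 0.038], -1], [[-0.001, -0.0, 0.001], [-0.001, 0.015, 0.038], -1]]
b.png
c.png
d.png
e_scene_18.05.png
e_wrist_18.05.png
scene0.png
side0.png
```

View pics/e_scene_18.05.png

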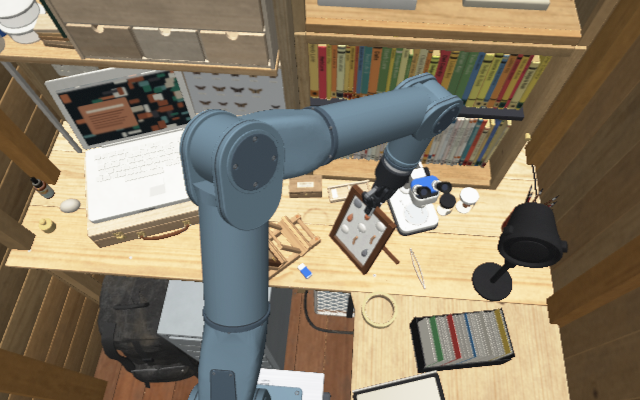

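play_rows --series '[[[0,0,0],[-0.001,0.015,0.038],-1],[[0,0,0],[-0.001,0.015,0.038],-1],[[0,0,0],[-0.001,0.015,0.038],-1],[[0,0,0],[-0.001,0.015,0.038],-1],[[-0.004,0,0],[-0.001,0.014,0.036],-1]]'

```text
time_s: 19.18
tool_pos: [0.5028, -0.2488, 0.1889]
ee_rot: [-0.17, 0.913, 0.365, -0.067]
force: [0.9, -0.2, -7.8]
gripper_width: 0.0152
gripper_force: 59.3
```

play_rows --series '[[[0,0,0],[0,0,0],-1],[[0,0,0],[0,0.003,0.007],-1],[[0,0,0],[0,0,0],-1]]'

```text
time_s: 19.55
tool_pos: [0.5031, -0.2489, 0.1881]
ee_rot: [-0.17, 0.913, 0.365, -0.067]
force: [0.5, 0.5, -8.3]
gripper_width: 0.015
gripper_force: 59.2
```

```bash
python3 l.py
```

```text
19.55 [ 0.50311163 -0.24888237  0.18810644] roterr deg(tool) [ 0.   0.1 -0. ] 0.015017810433526483 [ 0.5  0.5 -8.3] [ 0.01  0.76  0.71  1.56 -0.53  1.4   0.05]
implied origin [ 0.455  -0.2001  0.0099]
ca [ 0.4058 -0.2572  0.0069]
cb [ 0.5146 -0.1539  0.0072]
fa [ 0.4372 -0.3381  0.0131]
fb [ 0.5938 -0.1894  0.0135]
top [ 0.5066 -0.255   0.2059]
scene foot_b [([0.435, -0.336, 0.012], 0.51)]
scene frame_top [([0.508, -0.258, 0.206], 0.88)]
scene corner_b [([0.518, -0.156, 0.011], 0.73), ([0.405, -0.259, 0.009], 0.64)]
scene frame [([0.454, -0.203, 0.011], 0.7), ([0.589, -0.289, 0.0], 0.28)]
wrist foot_b [([0.435, -0.338, 0.012], 0.76), ([0.599, -0.193, 0.012], 0.58)]
wrist frame_top [([0.506, -0.252, 0.207], 0.81)]
wrist corner_b []
wrist frame []
mm/row 0.25550521134779053 deg/row 0.019635176400649004
[[[-0.0, -0.0, 0.0], [0.0, -0.0, -0.001], -1], [[-0.0, -0.0, 0.0], [0.0, -0.0, -0.001], -1], [[-0.0, -0.0, 0.0], [0.0, -0.0, -0.001], -1], [[-0.0, -0.0, 0.0], [0.0, -0.0, -0.001], -1], [[-0.0, -0.0, 0.0], [0.0, -0.0, -0.001], -1]]
```

play_rows --series '[[[0,0,0],[0,0.006,0.015],-1],[[0,0,0],[0,0,0],-1]]'

```text
time_s: 20.3
tool_pos: [0.5028, -0.2486, 0.1834]
ee_rot: [-0.17, 0.913, 0.365, -0.067]
force: [0.7, 0.2, -7.8]
gripper_width: 0.0149
gripper_force: 59.2
```

play_rows --series '[[[0,0,0],[0,0.002,0.006],-1],[[0,0,0],[0,0,0],-1]]'

```text
time_s: 20.55
tool_pos: [0.5029, -0.2487, 0.1821]
ee_rot: [-0.17, 0.913, 0.365, -0.067]
force: [-0.8, 0.2, -7.5]
gripper_width: 0.0148
gripper_force: 59.2
```

play_rows --series '[[[0,0,0],[0,0.002,0.004],-1],[[0,0,0],[0,0,0],-1]]'

```text
time_s: 20.8
tool_pos: [0.5028, -0.2491, 0.1816]
ee_rot: [-0.17, 0.913, 0.364, -0.067]
force: [-1.0, -0.6, -3.6]
gripper_width: 0.0153
gripper_force: 59.7
```

Contact has begun, at about the expected height; I'll lower a little more.

play_rows --series '[[[0,0,0],[0,0.001,0.003],-1],[[0,0,0],[0,0,0],-1]]'

```text
time_s: 21.05
tool_pos: [0.5026, -0.2495, 0.1812]
ee_rot: [-0.17, 0.913, 0.364, -0.067]
force: [-4.6, -1.5, 3.3]
gripper_width: 0.0153
gripper_force: 60.5
```

```bash
python3 l.py; python3 -c "
from h import *
print(r.get_state()['torque'])"
```

```text
21.05 [ 0.50257561 -0.24949321  0.18118512] roterr deg(tool) [ 0.   0.1 -0. ] 0.015253289382858902 [-4.6 -1.5  3.3] [ 0.01  0.77  0.7   1.57 -0.53  1.38  0.06]
implied origin [ 0.4544 -0.2008  0.003 ]
ca [ 0.4051 -0.2578  0.    ]
cb [ 5.140e-01 -1.546e-01  2.000e-04]
fa [ 0.4364 -0.3388  0.0062]
fb [ 0.5932 -0.1901  0.0065]
top [ 0.5061 -0.2556  0.199 ]
scene foot_b [([0.437, -0.336, 0.003], 0.48)]
scene frame_top [([0.509, -0.259, 0.198], 0.89)]
scene corner_b [([0.517, -0.156, 0.001], 0.93), ([0.407, -0.258, -0.002], 0.6)]
scene frame [([0.453, -0.202, 0.01], 0.98)]
wrist foot_b [([0.437, -0.338, 0.004], 0.96), ([0.596, -0.193, 0.007], 0.86)]
wrist frame_top [([0.505, -0.256, 0.198], 0.79)]
wrist corner_b []
wrist frame []
mm/row 1.6198590643909005 deg/row 0.012070852750905532
[[[-0.0, -0.0, 0.0], [0.001, -0.002, -0.006], -1], [[-0.0, -0.0, 0.0], [0.001, -0.002, -0.006], -1], [[-0.0, -0.0, 0.0], [0.001, -0.002, -0.006], -1], [[-0.0, -0.0, 0.0], [0.001, -0.002, -0.006], -1], [[-0.0, -0.0, 0.0], [0.001, -0.002, -0.006], -1]]
[-0.36078385  0.64305278  0.41993577]
```

play_rows --series '[[[0,0,0],[0,0,0],-0.5],[[0,0,0],[0,0,0],-0.3],[[0,0,0],[0,0,0],0],[[0,0,0],[0,0,0],0.2]]'

```text
time_s: 22.05
tool_pos: [0.5032, -0.2487, 0.1803]
ee_rot: [-0.17, 0.913, 0.365, -0.067]
force: [0.2, -0.7, -0.1]
gripper_width: 0.0513
gripper_force: 0.0
```

```bash
python3 l.py | head -20
```

```text
22.05 [ 0.50316606 -0.24865161  0.18027133] roterr deg(tool) [ 0.   0.1 -0.1] 0.05126164567348299 [ 0.2 -0.7 -0.1] [ 0.01  0.77  0.7   1.57 -0.53  1.38  0.06]
implied origin [ 0.455  -0.1999  0.0021]
ca [ 0.4058 -0.2569 -0.0009]
cb [ 0.5146 -0.1536 -0.0006]
fa [ 0.4372 -0.3379  0.0052]
fb [ 0.5938 -0.1891  0.0056]
top [ 0.5067 -0.2547  0.1981]
scene foot_b [([0.439, -0.338, 0.003], 0.61), ([0.506, -0.26, 0.198], 0.45)]
scene frame_top [([0.506, -0.26, 0.199], 0.94)]
scene corner_b [([0.517, -0.153, 0.003], 0.96), ([0.406, -0.259, 0.002], 0.57)]
scene frame [([0.453, -0.203, 0.005], 0.67), ([0.473, -0.011, -0.002], 0.23)]
wrist foot_b [([0.597, -0.194, 0.004], 0.84)]
wrist frame_top [([0.504, -0.258, 0.201], 0.89)]
wrist corner_b []
wrist frame []
mm/row 1.749664494244519 deg/row 0.019160803495845882
[[[-0.0, -0.0, 0.0], [0.0, -0.003, -0.007], -1], [[-0.0, -0.0, 0.0], [0.0, -0.003, -0.007], -1], [[-0.0, -0.0, 0.0], [0.0, -0.003, -0.007], -1], [[-0.0, -0.0, 0.0], [0.0, -0.003, -0.007], -1], [[-0.0, -0.0, 0.0], [0.0, -0.003, -0.007], -1]]
```

play_rows --series '[[[0,0,0],[0,0,-0.04],0.2],[[0,0,0],[0,0,-0.08],0.2],[[0,0,0],[0,0,-0.12],0.2],[[0,0,0],[0,0,-0.12],0.2],[[0,0,0],[0,0,-0.08],0.2]]'

```text
time_s: 23.18
tool_pos: [0.5306, -0.2785, 0.2851]
ee_rot: [-0.169, 0.913, 0.365, -0.066]
force: [0.7, -0.0, 0.3]
gripper_width: 0.0511
gripper_force: 0.0
```

play_rows --series '[[[0,0,0],[0,0,0],0.2],[[0,0,0],[0,0,0],0.2],[[0,0,0],[0,0,0],0.2]]'

```text
time_s: 23.55
tool_pos: [0.5297, -0.277, 0.2822]
ee_rot: [-0.171, 0.913, 0.365, -0.067]
force: [-0.1, 0.1, 0.4]
gripper_width: 0.0512
gripper_force: 0.0
```

```bash
python3 l.py | sed -n 8,15p; python3 - <<'E'
from h import *
im=r.get_image('scene')
for t in ['eraser','tweezers','loupe','slide_rack']: print(t,[(np.round(d['xyz'],3).tolist(),round(d['p'],2)) for d in r.spot_point(t,'scene')[:1]])
a=im['color'][140:310,220:460]; cv2.imwrite('pics/f.png',cv2.resize(a,(720,510))[:,:,::-1])
E
```

```text
scene foot_b [([0.437, -0.336, 0.003], 0.66)]
scene frame_top [([0.505, -0.256, 0.2], 0.82), ([0.471, -0.01, 0.003], 0.54)]
scene corner_b [([0.408, -0.258, 0.004], 0.86), ([0.519, -0.155, 0.003], 0.77), ([0.679, -0.194, -0.003], 0.7)]
scene frame [([0.453, -0.202, 0.004], 0.65)]
wrist foot_b [([0.6, -0.194, 0.003], 0.91), ([0.437, -0.339, 0.001], 0.72)]
wrist frame_top [([0.505, -0.258, 0.202], 0.95)]
wrist corner_b []
wrist frame []
eraser [([0.413, -0.087, -0.005], 0.67)]
tweezers [([0.68, -0.196, -0.003], 0.69)]
loupe [([0.451, -0.4, -0.002], 0.56)]
slide_rack [([0.68, -0.192, -0.001], 0.82)]
```

View pics/f.png

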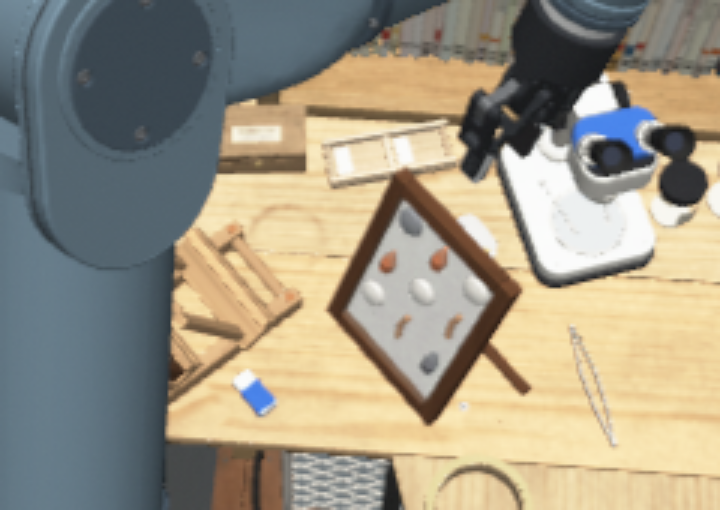

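The frame stands by itself on its leg (centre at about (425,300) in the crop). The gripper is clear of it at (490,140), and the eraser, tweezers, loupe and slide rack have not moved.

```bash
python3 -c "
from station import r
print(r.close_job())"
```

```text
the job is handed in; nothing more can be done
None
```

The larger frame now stands by itself on the free bench, leaning back on its fully opened leg with the gripper clear of it. The eraser, tweezers, loupe and slide rack are where they were, and the job was handed in at about 24 s of the 58 s allowed.

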